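# Set out the dewar canisters by height on the drip tray

### The job

Stand the four aluminium canisters on the black rubber pads of the drip tray, one centred on each pad and mouth up, in order of height: the shortest beside the round drain cup, rising to the tallest at the stop-block end. Keep every canister upright throughout and leave them all standing free.

Things in the scene. Friction and masses are not known exactly. Their poses are not given: they have to be found in the camera images.
- canister_50: Plain aluminium dewar canister: a straight round cup, open at the top, with small dark dots round its side; outside diameter 44 mm, wall 3 mm, height 50 mm, about 60 g or so. The four canisters differ only in height (50, 80, 110, 140 mm). It starts standing upright on the bench (z = 0) on the robot's side of the tray. Origin: centre of its underside, z axis up through its mouth.
- canister_80: Plain aluminium dewar canister: a straight round cup, open at the top, with small dark dots round its side; outside diameter 44 mm, wall 3 mm, height 80 mm, about 90 g or so. The four canisters differ only in height (50, 80, 110, 140 mm). It starts standing upright on the bench (z = 0) on the robot's side of the tray. Origin: centre of its underside, z axis up through its mouth.
- canister_110: Plain aluminium dewar canister: a straight round cup, open at the top, with small dark dots round its side; outside diameter 44 mm, wall 3 mm, height 110 mm, about 120 g or so. The four canisters differ only in height (50, 80, 110, 140 mm). It starts standing upright on the bench (z = 0) on the robot's side of the tray. Origin: centre of its underside, z axis up through its mouth.
- canister_140: Plain aluminium dewar canister: a straight round cup, open at the top, with small dark dots round its side; outside diameter 44 mm, wall 3 mm, height 140 mm, about 150 g or so. The four canisters differ only in height (50, 80, 110, 140 mm). It starts standing upright on the bench (z = 0) on the robot's side of the tray. Origin: centre of its underside, z axis up through its mouth.
- pad_a: One of four identical flat black rubber discs, diameter 66 mm, 4 mm thick, fixed on the long steel drip tray (tray 110 x 560 mm, 6 mm high). They form one straight row, centres 95 mm apart; which letter is where in the row changes. Origin: centre of its underside, on the tray at z = 6 mm; its top, on which a canister stands, is at z = 10 mm.
- pad_b: One of four identical flat black rubber discs, diameter 66 mm, 4 mm thick, fixed on the long steel drip tray (tray 110 x 560 mm, 6 mm high). They form one straight row, centres 95 mm apart; which letter is where in the row changes. Origin: centre of its underside, on the tray at z = 6 mm; its top, on which a canister stands, is at z = 10 mm.
- pad_c: One of four identical flat black rubber discs, diameter 66 mm, 4 mm thick, fixed on the long steel drip tray (tray 110 x 560 mm, 6 mm high). They form one straight row, centres 95 mm apart; which letter is where in the row changes. Origin: centre of its underside, on the tray at z = 6 mm; its top, on which a canister stands, is at z = 10 mm.
- pad_d: One of four identical flat black rubber discs, diameter 66 mm, 4 mm thick, fixed on the long steel drip tray (tray 110 x 560 mm, 6 mm high). They form one straight row, centres 95 mm apart; which letter is where in the row changes. Origin: centre of its underside, on the tray at z = 6 mm; its top, on which a canister stands, is at z = 10 mm.
- drain: Round white plastic drain cup, open at the top, flaring from 36 mm at its foot to 60 mm at the rim, 28 mm high, fixed on the tray at one end of the row of pads and in line with it, its centre 95 mm beyond the centre of the end pad. At the other end, equally far, is a white rectangular stop block (60 x 30 mm, 26 mm high). Which end has the cup changes. Origin: centre of its underside at z = 6 mm.
Mind the look-alikes: they are no part of the job. Leave any red look-alike of the canister_110 alone.

How it is judged:
At the end, for the whole second after the job is handed in: Each canister stands upright (within 0.08 rad) and at rest on a pad top, its centre within 12 mm of the pad's centre: the 50 mm one on the pad next to the drain cup, then 80, 110 and 140 mm in turn ((horizontal distance between canister_50 and pad_a below 0.012 m or horizontal distance between canister_50 and pad_b below 0.012 m or horizontal distance between canister_50 and pad_c below 0.012 m or horizontal distance between canister_50 and pad_d below 0.012 m) and horizontal distance between canister_50 and drain between 0.065 and 0.125 m and height (world z) of canister_50 between 0.006 and 0.015 m and angle between each of canister_50, canister_80, canister_110, canister_140's own z axis and vertical below 0.08 rad and linear speed of each of canister_50, canister_80, canister_110, canister_140 below 0.02 m/s and angular speed of each of canister_50, canister_80, canister_110, canister_140 below 0.2 rad/s and (horizontal distance between canister_80 and pad_a below 0.012 m or horizontal distance between canister_80 and pad_b below 0.012 m or horizontal distance between canister_80 and pad_c below 0.012 m or horizontal distance between canister_80 and pad_d below 0.012 m) and horizontal distance between canister_80 and drain between 0.16 and 0.22 m and height (world z) of canister_80 between 0.006 and 0.015 m and (horizontal distance between canister_110 and pad_a below 0.012 m or horizontal distance between canister_110 and pad_b below 0.012 m or horizontal distance between canister_110 and pad_c below 0.012 m or horizontal distance between canister_110 and pad_d below 0.012 m) and horizontal distance between canister_110 and drain between 0.255 and 0.315 m and height (world z) of canister_110 between 0.006 and 0.015 m and (horizontal distance between canister_140 and pad_a below 0.012 m or horizontal distance between canister_140 and pad_b below 0.012 m or horizontal distance between canister_140 and pad_c below 0.012 m or horizontal distance between canister_140 and pad_d below 0.012 m) and horizontal distance between canister_140 and drain between 0.35 and 0.41 m and height (world z) of canister_140 between 0.006 and 0.015 m); the robot touches nothing.
It fails at once if a canister is tipped over (more than 0.6 rad from upright) (angle between any of canister_50, canister_80, canister_110, canister_140's own z axis and vertical above 0.6 rad).
It also fails if it takes over 112 s, if anything falls off the work surface, if the arm or the gripper's body presses on something with over 40 N, if the wrist force passes 120 N, or if a joint passes its speed limit or range.

### The arm

A 6-joint arm with a two-finger parallel gripper is mounted at the origin on the work surface. World frame = base frame: x ahead of the robot, y to its left, z up, the work surface at z = 0. Lengths are in m, angles in rad, forces in N, time in s.
With the tool pointing down it reaches from about 0.35 to 1 m from the base axis. Payload 7.1 kg.
Tool frame: the origin (TCP) lies between the finger pads; the fingertips stand 14 mm ahead of it and the grasp point (between the pads) lies 5 mm behind it (tip_extent is the z of the fingertips in the tool frame, in m); z points along the fingers, y is the line along which they close (so a half turn about z gives the same grasp; the last joint's range is limited). The gripper opens to 85 mm and grips with 20 to 120 N. Pads are 22 mm wide; open, the fingers measure 114 mm over their backs; the gripper's body (76 mm by 85 mm) begins 54 mm behind the grasp point. The pads swing forward as they close: fully open they stand 13 mm farther back than shut.
Start: joints at [-1.205, 0.423, 1.63, -0, 1.089, -0.019], TCP at [0.235, -0.579, 0.216] pointing down, gripper open.
Joint ranges: [-3, 3], [-0.9, 2.11], [0.09, 2.58], [-1.31, 4.45], [0.11, 2.69], [-2.54, 2.54]. Speed limits (rad/s): [2.39, 2.39, 3.01, 3.14, 3.14, 3.14].

### API

Orientations are given as a unit quaternion [w, x, y, z].
In Python, from workcell import * gives the robot as it stands. The module is installed in compiled form; this text tells all that it offers.
- The arm moves only by the shell command python3 -m handwheel 'ROWS' [FORCE]. ROWS is JSON, a list of rows, each a list of 3 entries, a list of its own where there are three numbers: the shift along the tool's x, y, z in mm, then the turn about the tool's z in degrees, then the opening, from 0 (shut) to 1 (fully open). A call has 1 to 20 rows; each row shifts and turns the commanded pose from where the row before left it, along the tool's axes as they then stand; what a row does not reach is not made up. A row lasts 1/12 s, in which the tool goes at most 41.7 mm and 7.16 degrees, less where a joint would pass 70% of its speed; a pose out of reach is approached as far as the arm can. A call with a gripper value outside its range is refused whole. The fingers move at their own pace and stop on an object; FORCE is the grip in N (left out, the last holds). Time passes only in rows, so rows that do not move let the fingers close. It gives the time, the measured TCP pose, the force, the opening and the grip force at its end, in the units of the state.
- read_state(): the state, without advancing time (a new reading comes with each control period).
- camera(name): name is "scene" or "top"; returns the picture (384x512x3 uint8, red, green, blue); there is no depth.
- camera_info(name): a dict with "vfov" (degrees; the focal length in pixels is half the picture's height over the tangent of half this angle, whatever the lens; pixels are square), "cx", "cy" (the principal point, pixels), "k1" (the pictures are not rectified: a ray, as slopes to the right and down, at radius r is drawn at 1 + k1 r^2 times it, then the intrinsics apply), "rvec" (rotation vector, rad) and "tvec" (3), from world to camera coordinates, as OpenCV has them. Camera axes: x right, y down, z forward; pixel columns grow to the right and rows downward; lengths in m; the calibration is good to about 2 mm. A picture is of the moment at which its call begins. camera_info takes no time and is no camera call.
- sign_off(): hands the job in; it is judged then, once.
Trained networks look in the newest picture that a camera, given by its name, has taken for a name from the list of things; names that differ only in an ending like _2 or _b are one class to them, and where a whole thing is asked for, a point or a joint stands for the part that bears it (a point fixed in the world has none). Each returns a list of dicts, best first, with "conf" (0 to 1); they miss things now and then, are a little off and sometimes report something else, mostly with a low value. They report only what shows in the picture. A call takes as long as a camera call. They do not tell look-alikes from the thing itself.
- spot_in(camera, target): "point" ([x, y, z] in m, in the coordinates of the camera as it stood for that picture, good to about 4 mm: the middle of the surface that is visible of it).
The state is a dict: "time": time; "qpos": joint angles; "joint_velocities": joint speeds; "joint_efforts": joint torques, N m; "tcp_pos": TCP position; "ee_rot": TCP orientation; "wrist_force": force on the tool from outside, world axes, zero at the start; "torque": the same for the moment, N m; "finger_gap": opening from 0.0 (shut) to 1.0 (fully open); "grasp_force": force on a finger pad.
Only numpy, scipy, OpenCV 4.12 (cv2) and the standard library are available. Lean on these libraries where they do the work, as an engineer would, in place of code of your own. Each camera call takes 0.05 s, during which the arm holds its last target. There are 200 camera calls.

## Working session

There is one attempt and no reset: what is moved stays moved. The work goes in short steps, Python scripts to look and compute and a shell command to move; the robot and the scene stay as the last step left them, time stands still between calls to the robot, and variables do not carry over. Pictures are saved under pics/ and viewed, at most 14 in all, crops included, and the job is handed in when it is done.

```bash
mkdir -p pics
cat > h.py <<'E'
from workcell import *
import numpy as np, cv2
from scipy.spatial.transform import Rotation as R
def K(n):
    c=camera_info(n); f=192/np.tan(np.radians(c["vfov"])/2)
    return c,f,R.from_rotvec(c["rvec"]).as_matrix(),np.array(c["tvec"])
def c2w(n,p):
    c,f,r,t=K(n); return r.T@(np.array(p)-t)
def w2p(n,p):
    c,f,r,t=K(n); q=r@np.array(p)+t; s=q[:2]/q[2]; s=s*(1+c["k1"]*(s@s)); return f*s+[c["cx"],c["cy"]]
def p2w(n,uv,z):
    c,f,r,t=K(n); d=(np.array(uv)-[c["cx"],c["cy"]])/f; s=d.copy()
    for _ in range(30): s=d/(1+c["k1"]*(s@s))
    ray=r.T@np.r_[s,1]; o=-r.T@t; return o+ray*(z-o[2])/ray[2]
def snap(n,fn):
    im=camera(n); cv2.imwrite("pics/"+fn,im[:,:,::-1]); return im
E
python3 - <<'E'
from h import *
for n in("top","scene"):
    snap(n,n+"0.png"); c,f,r,t=K(n); print(n,(-r.T@t).round(3),r[2].round(2),round(c["k1"],3))
    for th in["canister_50","canister_80","canister_110","canister_140","pad_a","drain"]:
        for d in spot_in(n,th): print(th,round(d["conf"],2),c2w(n,d["point"]).round(3),w2p(n,c2w(n,d["point"])).round(0))
s=read_state();print(s["time"],s["tcp_pos"],s["ee_rot"],R.from_quat(np.roll(s["ee_rot"],-1)).as_matrix().round(3))
E
```

```text
top [ 0.419 -0.013  0.85 ] [ 0.13 -0.02 -0.99] -0.1
canister_50 0.87 [ 0.4   -0.294  0.074] [371. 247.]
canister_50 0.67 [0.453 0.258 0.048] [122. 215.]
canister_50 0.66 [ 0.469 -0.084  0.038] [275. 213.]
canister_50 0.64 [ 0.462 -0.248  0.023] [344. 219.]
canister_50 0.63 [0.462 0.097 0.081] [192. 213.]
canister_50 0.42 [ 0.604 -0.041  0.009] [256. 157.]
canister_80 0.87 [ 0.4   -0.294  0.074] [371. 247.]
canister_80 0.67 [0.453 0.258 0.048] [122. 215.]
canister_80 0.66 [ 0.469 -0.084  0.038] [275. 213.]
canister_80 0.64 [ 0.462 -0.248  0.023] [344. 219.]
canister_80 0.63 [0.462 0.097 0.081] [192. 213.]
canister_80 0.42 [ 0.604 -0.041  0.009] [256. 157.]
canister_110 0.87 [ 0.4   -0.294  0.074] [371. 247.]
canister_110 0.67 [0.453 0.258 0.048] [122. 215.]
canister_110 0.66 [ 0.469 -0.084  0.038] [275. 213.]
canister_110 0.64 [ 0.462 -0.248  0.023] [344. 219.]
canister_110 0.63 [0.462 0.097 0.081] [192. 213.]
canister_110 0.42 [ 0.604 -0.041  0.009] [256. 157.]
canister_140 0.87 [ 0.4   -0.294  0.074] [371. 247.]
canister_140 0.67 [0.453 0.258 0.048] [122. 215.]
canister_140 0.66 [ 0
[... 1187 characters left out ...]
er_110 0.69 [0.55  0.246 0.027] [364. 181.]
canister_140 0.96 [0.482 0.09  0.091] [298. 150.]
canister_140 0.96 [ 0.413 -0.297  0.076] [136. 150.]
canister_140 0.87 [ 0.481 -0.081  0.075] [227. 161.]
canister_140 0.81 [ 0.473 -0.245  0.035] [160. 177.]
canister_140 0.69 [0.55  0.246 0.027] [364. 181.]
pad_a 0.72 [ 0.606 -0.034  0.012] [253. 216.]
pad_a 0.66 [ 0.624 -0.131  0.013] [213. 227.]
pad_a 0.65 [0.592 0.057 0.013] [291. 207.]
pad_a 0.57 [0.577 0.152 0.013] [328. 198.]
drain 0.78 [0.551 0.247 0.027] [365. 182.]
0.7 [ 0.23461094 -0.57927555  0.21575235] [1.98378079e-05 9.81551291e-01 1.91199013e-01 1.72558440e-06] [[ 0.927  0.375  0.   ]
 [ 0.375 -0.927 -0.   ]
 [-0.     0.    -1.   ]]
```

View pics/top0.png

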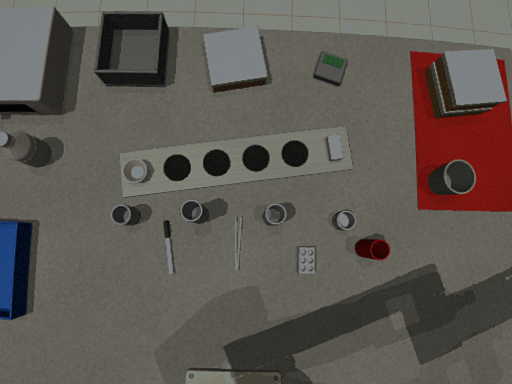

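View pics/scene0.png

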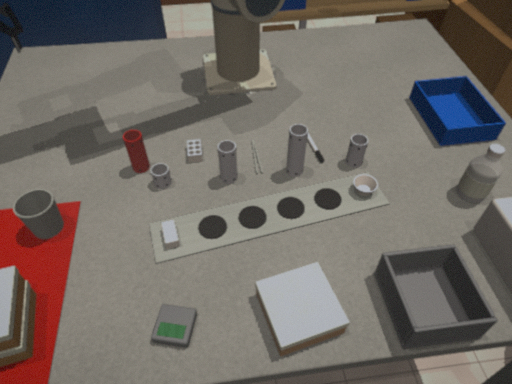

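The top view shows canisters at (125,214), (193,211), (275,214) and (345,220), the red look-alike at (372,249), the drain at (135,171) and the stop block at (335,147). By height in the scene view, the left-to-right order in the top view is 80, 140, 110, 50. Next I refine the positions.

```bash
cat > fit.py <<'E'
from h import *
def ring(n,c,z,r):
    return np.array([w2p(n,[c[0]+r*np.cos(a),c[1]+r*np.sin(a),z]) for a in np.linspace(0,2*np.pi,48,endpoint=False)])
def gradmap(im):
    g=cv2.GaussianBlur(im,(0,0),.8).astype(np.float32); return sum(np.hypot(cv2.Sobel(g[:,:,k],5,1,0),cv2.Sobel(g[:,:,k],5,0,1)) for k in range(3))
def fit(n,g,c,rings,span=.016):
    best=None
    for st,sp in((.004,span),(.001,.004)):
        c0=c if best is None else best[1]; best=None
        for dx in np.arange(-sp,sp+1e-6,st):
            for dy in np.arange(-sp,sp+1e-6,st):
                q=(c0[0]+dx,c0[1]+dy); s=0
                for z,r in rings:
                    p=ring(n,q,z,r).astype(np.float32); s+=cv2.remap(g,p[:,0],p[:,1],1).mean()
                if best is None or s>best[0]: best=(s,q)
    return np.array(best[1])
E
python3 - <<'E'
from fit import *
guess={140:(193,208,.47,.095),110:(275,212,0,0),80:(123,213,0,0),50:(345,219,0,0)}
ims={n:cv2.imread(f"pics/{n}0.png")[:,:,::-1].copy() for n in("top","scene")}
start={50:(.465,-.248),80:(.457,.258),110:(.472,-.084),140:(.470,.097)}
pads=[(.621,-.131),(.602,-.042),(.590,.056),(.575,.151)]
outs=[]
for n,im in ims.items():
    g=gradmap(im); v=cv2.resize(im,None,fx=4,fy=4)
    def draw(c,z,r,col):cv2.polylines(v,[((ring(n,c,z,r)+.5)*4-.5).astype(int)],True,col,1)
    for h,c in start.items():
        q=fit(n,g,c,[(h/1000,.022),(h/1000,.019)]); print(n,h,q.round(3)); draw(q,h/1000,.022,(255,0,0)); draw(q,0,.022,(0,255,0))
    for c in pads:
        q=fit(n,g,c,[(.010,.033)]); print(n,"pad",q.round(3)); draw(q,.010,.033,(255,255,0))
    x0,y0=(100,130) if n=="top" else (130,110)
    outs.append(cv2.resize(v[y0*4:(y0+(110 if n=='top' else 140))*4,x0*4:(x0+265)*4],None,fx=.75,fy=.75))
for o,n in zip(outs,ims): cv2.imwrite(f"pics/fit_{n}.png",o[:,:,::-1])
E
```

```text
Traceback (most recent call last):
  File "fit.py", line 14, in fit
    p=ring(n,q,z,r).astype(np.float32); s+=cv2.remap(g,p[:,0],p[:,1],1).mean()
      ~~~~^^^^^^^^^
  File "fit.py", line 3, in ring
    return np.array([w2p(n,[c[0]+r*np.cos(a),c[1]+r*np.sin(a),z]) for a in np.linspace(0,2*np.pi,48,endpoint=False)])
                     ~~~^^^^^^^^^^^^^^^^^^^^^^^^^^^^^^^^^^^^^^^^^
  File "h.py", line 10, in w2p
    c,f,r,t=K(n); q=r@np.array(p)+t; s=q[:2]/q[2]; s=s*(1+c["k1"]*(s@s)); return f*s+[c["cx"],c["cy"]]
            ~^^^
  File "h.py", line 5, in K
    c=camera_info(n); f=192/np.tan(np.radians(c["vfov"])/2)
ValueError: time passes only in moves, steps and waits
```

Too many `camera_info` calls; I'll cache it.

```bash
sed -i 's/^def K/import functools\n@functools.lru_cache(None)\ndef K/' h.py
python3 - <<'E'
from fit import *
ims={n:cv2.imread(f"pics/{n}0.png")[:,:,::-1].copy() for n in("top","scene")}
start={50:(.465,-.248),80:(.457,.258),110:(.472,-.084),140:(.470,.097)}
pads=[(.621,-.131),(.602,-.042),(.590,.056),(.575,.151)]
outs=[]
for n,im in ims.items():
    g=gradmap(im); v=cv2.resize(im,None,fx=4,fy=4)
    def draw(c,z,r,col):cv2.polylines(v,[((ring(n,c,z,r)+.5)*4-.5).astype(int)],True,col,1)
    for h,c in start.items():
        q=fit(n,g,c,[(h/1000,.022),(h/1000,.019)]); print(n,h,q.round(3)); draw(q,h/1000,.022,(255,0,0)); draw(q,0,.022,(0,255,0))
    for c in pads:
        q=fit(n,g,c,[(.010,.033)]); print(n,"pad",q.round(3)); draw(q,.010,.033,(255,255,0))
    x0,y0=(100,130) if n=="top" else (130,110)
    outs.append(cv2.resize(v[y0*4:(y0+(110 if n=='top' else 140))*4,x0*4:(x0+265)*4],None,fx=.75,fy=.75))
for o,n in zip(outs,ims): cv2.imwrite(f"pics/fit_{n}.png",o[:,:,::-1])
E
```

```text
top 50 [ 0.457 -0.243]
top 80 [0.454 0.249]
top 110 [ 0.463 -0.077]
top 140 [0.464 0.087]
top pad [ 0.617 -0.132]
top pad [ 0.603 -0.039]
top pad [0.588 0.055]
top pad [0.574 0.148]
scene 50 [ 0.464 -0.244]
scene 80 [0.46  0.251]
scene 110 [ 0.47  -0.079]
scene 140 [0.47 0.09]
scene pad [ 0.62  -0.131]
scene pad [ 0.606 -0.038]
scene pad [0.591 0.056]
scene pad [0.576 0.15 ]
```

View pics/fit_top.png

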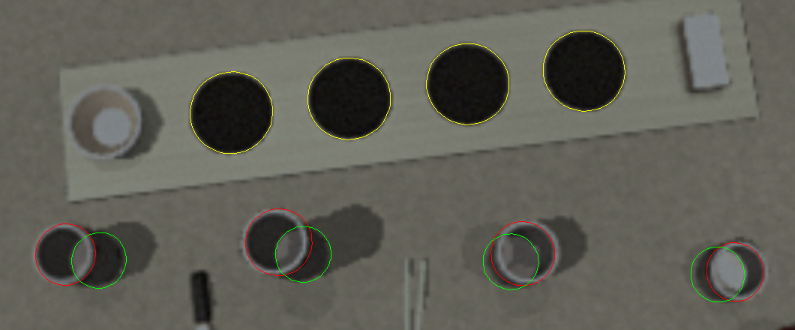

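View pics/fit_scene.png

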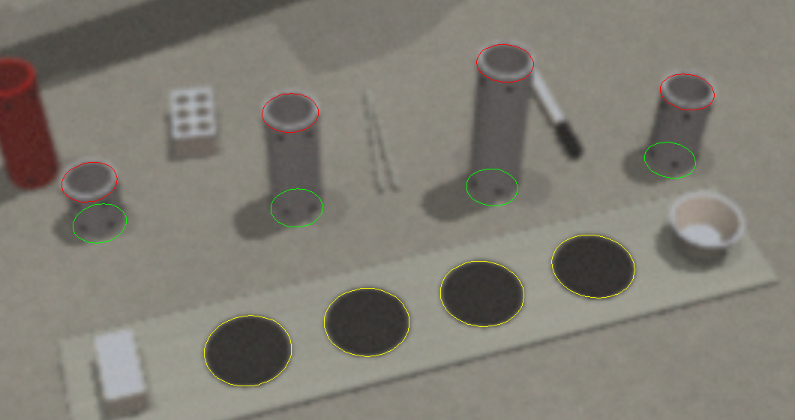

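Both fits agree to a few mm. In the crops, the yellow rings sit on the pads and the red rings on the canister mouths, so I take the averages. I start with the 110.

```bash
cat > go.py <<'E'
# usage: go.py x y z : tool-frame shift (mm) from measured pose to TCP target
import sys; from h import *
s=read_state(); r=R.from_quat(np.roll(s["ee_rot"],-1)); t=np.array(list(map(float,sys.argv[1:4])))
print(round(s["time"],2),np.round(s["tcp_pos"],4),"xang",round(np.degrees(np.arctan2(*r.as_matrix()[[1,0],0])),1),"shift",(r.inv().apply(t-s["tcp_pos"])*1000).round(1),"gap",round(s["finger_gap"],3))
E
python3 -m handwheel '[[[0,0,0],-7,1],[[0,0,0],-7,1],[[35,-19,0],0,1],[[35,-19,0],0,1],[[35,-19,0],0,1],[[35,-19,0],0,1],[[35,-19,0],0,1],[[35,-19,0],0,1],[[35,-19,0],0,1],[[35,-19,0],0,1],[[35,-19,0],0,1],[[35,-19,0],0,1],[[35,-19,0],0,1],[[35,-19,0],0,1],[[35,-19,0],0,1],[[27,-22,0],0,1],[[0,0,0],0,1]]' 30; python3 go.py .466 -.078 .065
```

```text
time: 2.12
tcp_pos: [0.4676, -0.0734, 0.216]
ee_rot: [-0.0, 0.95, 0.312, 0.001]
wrist_force: [0.4, -0.8, -0.1]
finger_gap: 1.005
grasp_force: 0.0
2.12 [ 0.4676 -0.0734  0.216 ] xang 36.3 shift [ -4.2   2.8 151. ] gap 1.005
```

```bash
python3 -m handwheel '[[[-4,3,20],0,1],[[0,0,30],0,1],[[0,0,30],0,1],[[0,0,30],0,1],[[0,0,25],0,1],[[0,0,16],0,1],[[0,0,0],0,1],[[0,0,0],0,0],[[0,0,0],0,0],[[0,0,0],0,0],[[0,0,0],0,0],[[0,0,0],0,0],[[0,0,0],0,0],[[0,0,0],0,0],[[0,0,0],0,0]]' 30
python3 - <<'E'
from h import *
a=snap("top","g1.png");b=snap("scene","g1s.png")
cv2.imwrite("pics/g1c.png",np.hstack([cv2.resize(a[150:270,200:350],None,fx=2.6,fy=2.6),cv2.resize(b[100:220,150:300],None,fx=2.6,fy=2.6)])[:,:,::-1])
E
python3 go.py .604 -.0385 .216
```

```text
time: 3.37
tcp_pos: [0.4654, -0.083, 0.0662]
ee_rot: [0.001, 0.951, 0.309, 0.001]
wrist_force: [-0.6, 1.2, 5.9]
finger_gap: 0.512
grasp_force: 29.6
3.47 [ 0.4654 -0.0829  0.0662] xang 36.0 shift [ 138.5   45.9 -149.5] gap 0.515
```

View pics/g1c.png

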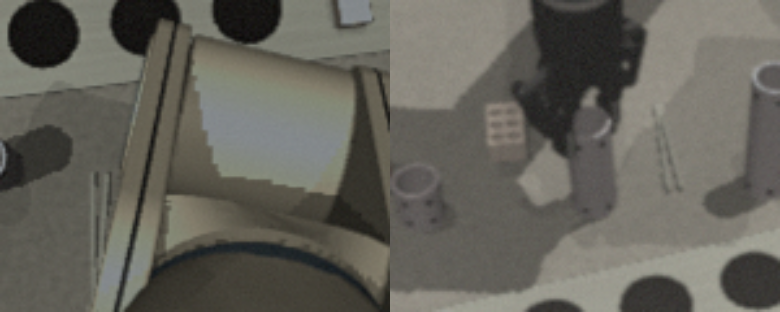

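The canister is held at the right gap. I check its offset along the pads before lifting.

Run:
```python
from fit import *
im=cv2.imread("pics/g1s.png")[:,:,::-1].copy(); b=cv2.imread("pics/scene0.png")[:,:,::-1].copy()
g=gradmap(im)
for z,r in((.11,[(.11,.022),(.11,.019)]),(0,[(0,.022)])): print(z,fit("scene",g,(.466,-.08),r,.012))
v=np.hstack([cv2.resize(i[120:200,200:260],None,fx=6,fy=6,interpolation=2) for i in(b,im)])
cv2.imwrite("pics/g1d.png",v[:,:,::-1])
s=read_state();print(s["wrist_force"],s["torque"])
```

```text
0.11 [ 0.45  -0.068]
0 [ 0.468 -0.082]
[-0.88818663  0.87198119  5.24342661] [ 0.29384123  0.19463778 -0.01149603]
```

View pics/g1d.png

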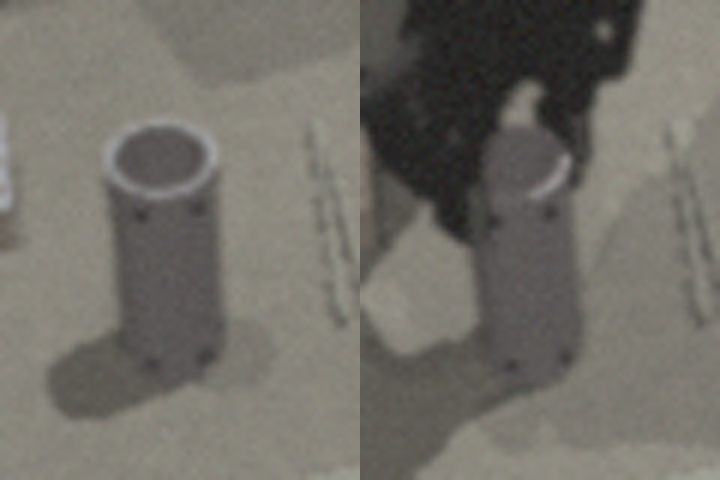

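The canister is upright and held, about 3 mm along tool x. I lift it and carry it over its pad.

```bash
python3 -m handwheel '[[[0,0,-10],0,0],[[0,0,-20],0,0],[[0,0,-20],0,0],[[10,3,0],0,0],[[20,7,0],0,0],[[25,8,0],0,0],[[27,9,0],0,0],[[25,9,0],0,0],[[20,7,0],0,0],[[10,3,0],0,0],[[0,0,0],0,0],[[0,0,0],0,0]]' 40; python3 go.py .603 -.040 .0772
```

```text
time: 4.47
tcp_pos: [0.6016, -0.0394, 0.1144]
ee_rot: [-0.0, 0.951, 0.31, -0.001]
wrist_force: [0.2, -0.1, -1.7]
finger_gap: 0.508
grasp_force: 40.9
4.47 [ 0.6016 -0.0394  0.1144] xang 36.1 shift [ 0.8  1.4 37.2] gap 0.508
```

```bash
python3 -m handwheel '[[[1,1,15],0,0],[[0,0,15],0,0],[[0,0,5],0,0],[[0,0,2],0,0],[[0,0,0],0,0],[[0,0,0],0,0]]' 40; python3 go.py .603 -.040 .0762
```

```text
time: 4.97
tcp_pos: [0.6037, -0.04, 0.0783]
ee_rot: [0.0, 0.951, 0.309, 0.0]
wrist_force: [-0.6, 0.0, -1.3]
finger_gap: 0.512
grasp_force: 40.9
4.97 [ 0.6037 -0.04    0.0783] xang 36.0 shift [-0.6 -0.4  2.1] gap 0.512
```

```bash
python3 -m handwheel '[[[0,0,1],0,0],[[0,0,1],0,0],[[0,0,0],0,0]]' 40; python3 -m handwheel '[[[0,0,0],0,0.6],[[0,0,0],0,0.7],[[0,0,0],0,0.85],[[0,0,0],0,1],[[0,0,0],0,1],[[0,0,0],0,1],[[0,0,-25],0,1],[[0,0,-35],0,1],[[0,0,-40],0,1],[[0,0,-30],0,1],[[0,0,0],0,1]]' 30; python3 go.py .467 .088 .216
```

```text
time: 5.22
tcp_pos: [0.6043, -0.0397, 0.0764]
ee_rot: [0.0, 0.951, 0.309, 0.001]
wrist_force: [0.7, 0.5, 0.7]
finger_gap: 0.512
grasp_force: 41.0
time: 6.13
tcp_pos: [0.6078, -0.04, 0.2127]
ee_rot: [0.002, 0.951, 0.309, 0.005]
wrist_force: [1.5, -0.7, -0.4]
finger_gap: 1.0
grasp_force: 0.0
6.13 [ 0.6078 -0.04    0.2127] xang 36.1 shift [ -38.5 -186.4   -5. ] gap 1.0
```

```bash
python3 -m handwheel '[[[-4,-15,-4],0,1],[[-6,-30,0],0,1],[[-7,-35,0],0,1],[[-7,-35,0],0,1],[[-7,-35,0],0,1],[[-5,-25,0],0,1],[[-2,-11,0],0,1],[[0,0,0],0,1],[[0,0,0],0,1]]' 30; python3 go.py .467 .088 .092
```

```text
time: 6.88
tcp_pos: [0.4642, 0.0884, 0.2099]
ee_rot: [0.0, 0.951, 0.31, 0.0]
wrist_force: [-0.1, -0.2, 0.2]
finger_gap: 0.996
grasp_force: 0.0
6.88 [0.4642 0.0884 0.2099] xang 36.1 shift [  1.9   1.9 117.9] gap 0.996
```

```bash
python3 -m handwheel '[[[2,2,20],0,1],[[0,0,30],0,1],[[0,0,30],0,1],[[0,0,25],0,1],[[0,0,12],0,1],[[0,0,0],0,1],[[0,0,0],0,1],[[0,0,0],0,0.7],[[0,0,0],0,0.6],[[0,0,0],0,0.5],[[0,0,0],0,0.3],[[0,0,0],0,0],[[0,0,0],0,0],[[0,0,0],0,0]]' 40
python3 - <<'E'
from fit import *
b=snap("scene","g2s.png")
g=gradmap(b);print(fit("scene",g,(.468,.089),[(0,.022)],.012))
cv2.imwrite("pics/g2c.png",cv2.resize(b[90:210,230:350],None,fx=4,fy=4)[:,:,::-1])
E
python3 go.py .4665 -.130 .1
```

```text
time: 8.05
tcp_pos: [0.4672, 0.0883, 0.0939]
ee_rot: [-0.0, 0.951, 0.309, 0.001]
wrist_force: [-1.0, 0.7, 6.3]
finger_gap: 0.503
grasp_force: 39.6
[0.46  0.094]
8.1 [0.4671 0.0883 0.0939] xang 36.0 shift [-129.   176.1   -6.2] gap 0.506
```

View pics/g2c.png

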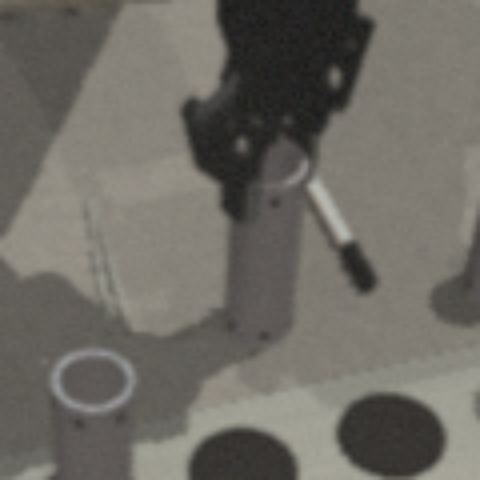

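The 140 is gripped upright (rim at (275,165) in the crop). I take it around the placed 110 to the stop-block pad.

```bash
python3 -m handwheel '[[[0,0,-15],0,0],[[0,0,-30],0,0],[[-8,11,0],0,0],[[-16,22,0],0,0],[[-20,28,0],0,0],[[-20,28,0],0,0],[[-20,28,0],0,0],[[-20,28,0],0,0],[[-16,22,0],0,0],[[-8,11,0],0,0],[[8,6,0],0,0],[[16,12,0],0,0],[[22,16,0],0,0],[[25,18,0],0,0],[[22,16,0],0,0],[[16,12,0],0,0],[[9,6,0],0,0],[[4,3,0],0,0],[[0,0,0],0,0],[[0,0,0],0,0]]' 40; python3 go.py .6185 -.1315 .104
```

```text
time: 9.77
tcp_pos: [0.6175, -0.1311, 0.1374]
ee_rot: [-0.0, 0.951, 0.31, -0.001]
wrist_force: [0.4, 0.1, -1.0]
finger_gap: 0.51
grasp_force: 41.3
9.77 [ 0.6175 -0.1311  0.1374] xang 36.1 shift [ 0.6  1.  33.4] gap 0.51
```

```bash
python3 -m handwheel '[[[1,1,15],0,0],[[0,0,10],0,0],[[0,0,5],0,0],[[0,0,1],0,0],[[0,0,1],0,0],[[0,0,1],0,0],[[0,0,0],0,0]]' 40; python3 go.py .6185 -.1315 .104
```

```text
time: 10.35
tcp_pos: [0.6202, -0.1319, 0.105]
ee_rot: [0.0, 0.951, 0.309, 0.0]
wrist_force: [-0.4, -0.4, -0.9]
finger_gap: 0.499
grasp_force: 41.3
10.35 [ 0.6202 -0.1319  0.105 ] xang 36.0 shift [-1.2 -1.3  1. ] gap 0.499
```

```bash
python3 -m handwheel '[[[-1,0,1],0,0],[[0,0,1],0,0],[[0,0,0],0,0],[[0,0,0],0,0]]' 40; python3 -m handwheel '[[[0,0,0],0,0.6],[[0,0,0],0,0.7],[[0,0,0],0,0.85],[[0,0,0],0,1],[[0,0,0],0,1],[[0,0,0],0,1],[[0,0,-20],0,1],[[0,0,-35],0,1],[[0,0,-35],0,1],[[0,0,-20],0,1],[[0,0,0],0,1]]' 30; python3 go.py .457 .250 .216
```

```text
time: 10.68
tcp_pos: [0.6199, -0.1324, 0.104]
ee_rot: [0.0, 0.951, 0.309, 0.001]
wrist_force: [-1.7, 1.8, 6.0]
finger_gap: 0.506
grasp_force: 42.2
time: 11.6
tcp_pos: [0.6223, -0.1331, 0.2183]
ee_rot: [0.002, 0.951, 0.309, 0.004]
wrist_force: [1.1, -0.2, 0.1]
finger_gap: 1.0
grasp_force: 0.0
11.6 [ 0.6223 -0.1331  0.2183] xang 36.0 shift [ 9.17e+01 -4.07e+02  1.00e-01] gap 1.0
```

```bash
python3 -m handwheel '[[[4,-15,0],0,1],[[6,-28,0],0,1],[[8,-36,0],0,1],[[8,-36,0],0,1],[[8,-36,0],0,1],[[8,-36,0],0,1],[[8,-36,0],0,1],[[8,-36,0],0,1],[[8,-36,0],0,1],[[8,-36,0],0,1],[[8,-36,0],0,1],[[6,-26,0],0,1],[[3,-14,0],0,1],[[0,0,0],0,1],[[0,0,0],0,1]]' 30; python3 go.py .457 .250 .041
```

```text
time: 12.85
tcp_pos: [0.4518, 0.2506, 0.2115]
ee_rot: [0.0, 0.951, 0.311, -0.001]
wrist_force: [-0.4, 0.3, -0.0]
finger_gap: 1.002
grasp_force: 0.0
12.85 [0.4518 0.2506 0.2115] xang 36.2 shift [  4.3   3.6 170.5] gap 1.002
```

```bash
python3 -m handwheel '[[[4,3,20],0,1],[[0,0,35],0,1],[[0,0,35],0,1],[[0,0,35],0,1],[[0,0,25],0,1],[[0,0,14],0,1],[[0,0,5],0,1],[[0,0,0],0,1],[[0,0,0],0,0.7],[[0,0,0],0,0.6],[[0,0,0],0,0.5],[[0,0,0],0,0.3],[[0,0,0],0,0],[[0,0,0],0,0],[[0,0,0],0,0]]' 40
python3 - <<'E'
from h import *
b=snap("scene","g3s.png")
cv2.imwrite("pics/g3c.png",cv2.resize(b[90:250,190:400],None,fx=3.5,fy=3.5)[:,:,::-1])
E
python3 go.py .5895 .0555 .1
```

```text
time: 14.1
tcp_pos: [0.4593, 0.2508, 0.0451]
ee_rot: [-0.0, 0.951, 0.309, 0.001]
wrist_force: [-0.4, 0.5, 6.0]
finger_gap: 0.496
grasp_force: 39.6
14.15 [0.4592 0.2508 0.0451] xang 36.1 shift [ -9.5 234.6 -54.9] gap 0.498
```

View pics/g3c.png

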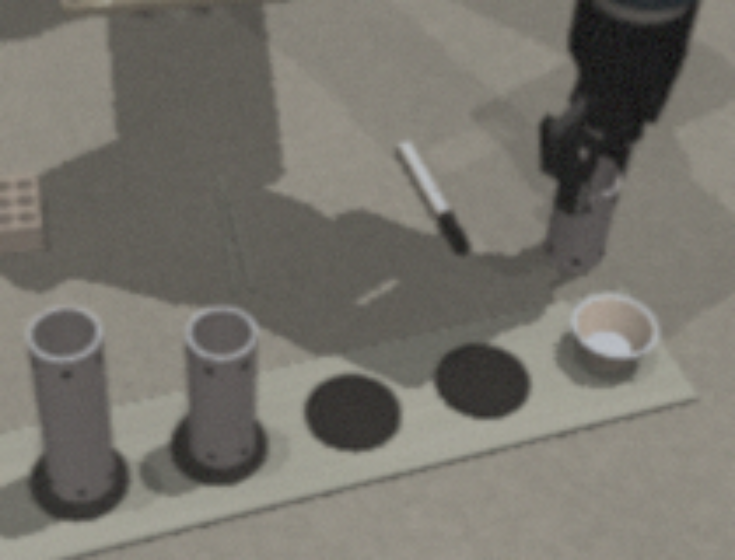

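The 110 and 140 stand upright on their pads and the 80 is gripped. I carry the 80 to its pad.

```bash
python3 -m handwheel '[[[0,0,-15],0,0],[[0,0,-25],0,0],[[0,0,-20],0,0],[[0,12,0],0,0],[[-1,24,0],0,0],[[-2,33,0],0,0],[[-2,33,0],0,0],[[-2,33,0],0,0],[[-2,33,0],0,0],[[-1,30,0],0,0],[[0,22,0],0,0],[[0,10,0],0,0],[[0,5,0],0,0],[[0,0,20],0,0],[[0,0,15],0,0],[[0,0,0],0,0],[[0,0,0],0,0]]' 40; python3 go.py .5895 .0555 .0545
```

```text
time: 15.57
tcp_pos: [0.5872, 0.0549, 0.068]
ee_rot: [-0.0, 0.951, 0.31, -0.001]
wrist_force: [0.5, -0.1, -0.7]
finger_gap: 0.494
grasp_force: 41.0
15.57 [0.5872 0.0549 0.068 ] xang 36.1 shift [ 2.2  0.9 13.5] gap 0.494
```

```bash
python3 -m handwheel '[[[2,1,6],0,0],[[0,0,4],0,0],[[0,0,1],0,0],[[0,0,1],0,0],[[0,0,1],0,0],[[0,0,0],0,0],[[0,0,0],0,0]]' 40; python3 go.py .5895 .0555 .0545
```

```text
time: 16.15
tcp_pos: [0.5908, 0.0547, 0.0559]
ee_rot: [0.0, 0.951, 0.309, 0.0]
wrist_force: [0.8, -0.4, -0.6]
finger_gap: 0.491
grasp_force: 41.0
16.15 [0.5908 0.0547 0.0559] xang 36.0 shift [-0.6 -1.4  1.4] gap 0.491
```

```bash
python3 -m handwheel '[[[0,0,1],0,0],[[0,0,1],0,0],[[0,0,0],0,0],[[0,0,0],0,0]]' 40; python3 -m handwheel '[[[0,0,0],0,0.6],[[0,0,0],0,0.7],[[0,0,0],0,0.85],[[0,0,0],0,1],[[0,0,0],0,1],[[0,0,0],0,1],[[0,0,-20],0,1],[[0,0,-35],0,1],[[0,0,-40],0,1],[[0,0,-40],0,1],[[0,0,-25],0,1],[[0,0,0],0,1]]' 30; python3 go.py .461 -.244 .216
```

```text
time: 16.48
tcp_pos: [0.5915, 0.055, 0.055]
ee_rot: [0.0, 0.951, 0.309, 0.001]
wrist_force: [-2.0, 1.6, 9.7]
finger_gap: 0.498
grasp_force: 41.9
time: 17.48
tcp_pos: [0.5944, 0.0549, 0.2201]
ee_rot: [0.001, 0.951, 0.309, 0.005]
wrist_force: [0.7, 0.0, 0.5]
finger_gap: 1.007
grasp_force: 0.0
17.48 [0.5944 0.0549 0.2201] xang 36.0 shift [-283.8  163.2    2.5] gap 1.007
```

```bash
python3 -m handwheel '[[[-10,6,0],0,1],[[-22,13,0],0,1],[[-31,18,0],0,1],[[-31,18,0],0,1],[[-31,18,0],0,1],[[-31,18,0],0,1],[[-31,18,0],0,1],[[-31,18,0],0,1],[[-31,18,0],0,1],[[-23,12,0],0,1],[[-12,6,0],0,1],[[0,0,0],0,1],[[0,0,0],0,1]]' 30
python3 - <<'E'
from fit import *
b=snap("scene","g4s.png");g=gradmap(b)
print(fit("scene",g,(.461,-.244),[(.05,.022),(.05,.019)],.012),"red",fit("scene",g,(.4,-.295),[(.11,.022),(.11,.019)],.012))
a=cv2.imread("pics/top0.png")[:,:,::-1].copy();print("red top",fit("top",gradmap(a),(.4,-.295),[(.11,.022),(.11,.019)],.016))
E
python3 go.py .462 -.244 .025
```

```text
time: 18.57
tcp_pos: [0.4554, -0.2445, 0.2121]
ee_rot: [-0.001, 0.951, 0.308, -0.001]
wrist_force: [0.6, -0.5, 0.4]
finger_gap: 1.004
grasp_force: 0.0
[ 0.464 -0.245] red [ 0.396 -0.3  ]
red top [ 0.395 -0.301]
18.62 [ 0.456  -0.2439  0.2124] xang 36.0 shift [  5.    4.1 187.4] gap 0.999
```

```bash
python3 -m handwheel '[[[5,4,20],0,1],[[0,0,35],0,1],[[0,0,35],0,1],[[0,0,35],0,1],[[0,0,30],0,1],[[0,0,18],0,1],[[0,0,8],0,1],[[0,0,4],0,1],[[0,0,0],0,1],[[0,0,0],0,0.7],[[0,0,0],0,0.6],[[0,0,0],0,0.5],[[0,0,0],0,0.3],[[0,0,0],0,0],[[0,0,0],0,0],[[0,0,0],0,0]]' 40; python3 go.py .575 .149 .1
```

```text
time: 19.95
tcp_pos: [0.4642, -0.2448, 0.0301]
ee_rot: [0.001, 0.951, 0.309, 0.001]
wrist_force: [-0.4, 2.5, 7.9]
finger_gap: 0.475
grasp_force: 39.3
19.95 [ 0.4642 -0.2448  0.0301] xang 36.0 shift [ 321.4 -253.2  -70.1] gap 0.475
```

```bash
python3 -m handwheel '[[[0,0,-5],0,0],[[0,0,-15],0,0],[[0,0,0],0,0],[[0,0,0],0,0]]' 40
python3 - <<'E'
from h import *
b=snap("scene","g5s.png")
cv2.imwrite("pics/g5c.png",cv2.resize(b[110:250,110:270],None,fx=4,fy=4)[:,:,::-1])
s=read_state();print(s["finger_gap"],s["torque"],s["wrist_force"],s["tcp_pos"])
E
```

```text
time: 20.28
tcp_pos: [0.4642, -0.245, 0.0496]
ee_rot: [0.001, 0.951, 0.309, 0.001]
wrist_force: [0.0, 0.2, 0.0]
finger_gap: 0.472
grasp_force: 40.4
0.47083272546898197 [ 0.04089035  0.00032106 -0.00276087] [-0.02854276 -0.16120305 -0.98871813] [ 0.46368554 -0.24471603  0.04901503]
```

View pics/g5c.png

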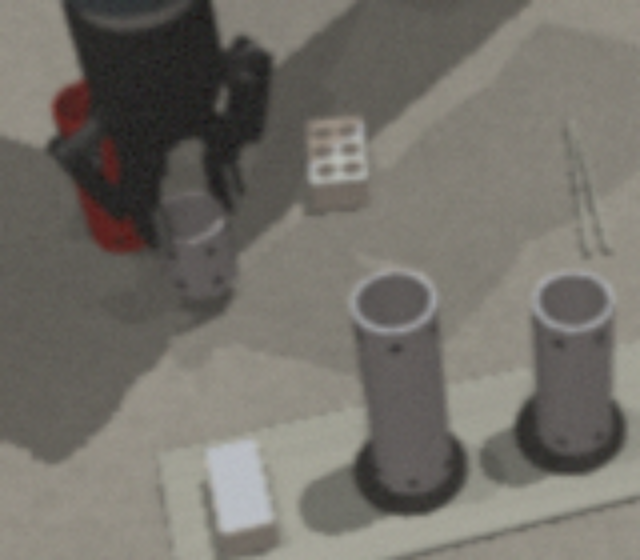

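Held upright. I route it along the empty bench side, then in over the pad beside the drain.

```bash
python3 -m handwheel '[[[0,0,-20],0,0],[[0,0,-25],0,0],[[8,-11,0],0,0],[[14,-19,0],0,0],[[21,-29,0],0,0],[[21,-29,0],0,0],[[21,-29,0],0,0],[[21,-29,0],0,0],[[21,-29,0],0,0],[[21,-29,0],0,0],[[21,-29,0],0,0],[[21,-29,0],0,0],[[21,-29,0],0,0],[[14,-19,0],0,0],[[7,-9,0],0,0],[[0,0,0],0,0],[[0,0,0],0,0]]' 40; python3 go.py .575 .149 .0395
```

```text
time: 21.75
tcp_pos: [0.4627, 0.1499, 0.0931]
ee_rot: [0.0, 0.951, 0.31, -0.001]
wrist_force: [0.4, -0.0, -1.4]
finger_gap: 0.466
grasp_force: 40.7
21.75 [0.4627 0.1499 0.0931] xang 36.1 shift [90.3 67.  53.5] gap 0.466
```

```bash
python3 -m handwheel '[[[8,6,0],0,0],[[16,12,0],0,0],[[20,15,0],0,0],[[20,15,0],0,0],[[15,11,0],0,0],[[8,6,0],0,0],[[3,2,0],0,0],[[0,0,15],0,0],[[0,0,20],0,0],[[0,0,8],0,0],[[0,0,3],0,0],[[0,0,0],0,0],[[0,0,0],0,0]]' 40; python3 go.py .575 .149 .0395
```

```text
time: 22.83
tcp_pos: [0.5755, 0.1486, 0.0481]
ee_rot: [-0.0, 0.951, 0.309, 0.0]
wrist_force: [0.0, 0.2, -0.8]
finger_gap: 0.469
grasp_force: 40.7
22.83 [0.5755 0.1486 0.0481] xang 36.0 shift [-0.2 -0.6  8.6] gap 0.469
```

```bash
python3 -m handwheel '[[[0,0,4],0,0],[[0,0,2],0,0],[[0,0,1],0,0],[[0,0,1],0,0],[[0,0,0],0,0],[[0,0,0],0,0]]' 40; python3 go.py .575 .149 .0395
```

```text
time: 23.33
tcp_pos: [0.5759, 0.149, 0.0403]
ee_rot: [-0.0, 0.951, 0.309, 0.0]
wrist_force: [-0.9, 1.1, 3.8]
finger_gap: 0.472
grasp_force: 41.5
23.33 [0.5759 0.149  0.0403] xang 36.1 shift [-0.7 -0.5  0.8] gap 0.472
```

Contact is made (3.8 N). I release, retreat away from the tray, and check all four.

```bash
python3 -m handwheel '[[[0,0,0],0,0.6],[[0,0,0],0,0.7],[[0,0,0],0,0.85],[[0,0,0],0,1],[[0,0,0],0,1],[[0,0,0],0,1],[[0,0,-20],0,1],[[0,0,-35],0,1],[[0,0,-40],0,1],[[0,0,-40],0,1],[[0,0,-30],0,1],[[-25,-20,0],0,1],[[-28,-28,0],0,1],[[-28,-28,0],0,1],[[-28,-28,0],0,1],[[-28,-28,0],0,1],[[-20,-20,0],0,1],[[-10,-10,0],0,1],[[0,0,0],0,1],[[0,0,0],0,1]]' 30
python3 - <<'E'
from fit import *
P={140:(.6185,-.1315),110:(.6045,-.0385),80:(.5895,.0555),50:(.575,.149)}
for n in("top","scene"):
    im=snap(n,n+"1.png");g=gradmap(im)
    for h,c in P.items():
        z=.01+h/1000; print(n,h,"rim",(fit(n,g,c,[(z,.022),(z,.019)],.016)-c).round(3))
    o=im[120:240,90:370] if n=="top" else im[110:270,130:400]
    cv2.imwrite(f"pics/{n}1c.png",cv2.resize(o,None,fx=2.8,fy=2.8)[:,:,::-1])
E
```

```text
time: 25.0
tcp_pos: [0.3458, 0.1819, 0.2052]
ee_rot: [-0.0, 0.951, 0.31, 0.001]
wrist_force: [0.3, 0.6, 0.2]
finger_gap: 0.999
grasp_force: 0.0
top 140 rim [-0.005  0.001]
top 110 rim [-0.004  0.001]
top 80 rim [-0.004 -0.001]
top 50 rim [-0.006 -0.005]
scene 140 rim [0.003 0.002]
scene 110 rim [0.004 0.002]
scene 80 rim [0.003 0.001]
scene 50 rim [ 0.001 -0.003]
```

View pics/top1c.png

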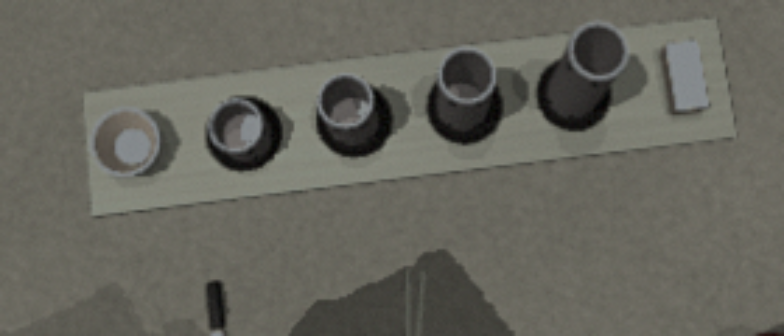

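View pics/scene1c.png

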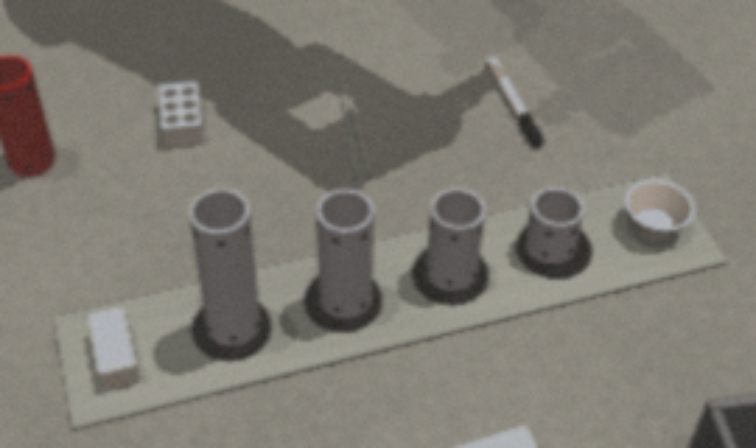

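All four stand upright and in order, within about 5 mm of their pad centres by the average of both views. The robot is clear of everything.

```bash
python3 -c "
from workcell import *
print(sign_off())"
```

```text
the job is handed in; nothing more can be done
None
```

I handed the job in at about 25 s: all four canisters stand free and upright on the pads in height order, 50 mm beside the drain to 140 mm at the stop block, each about 5 mm or less off-centre by camera; sign-off gave no verdict.

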